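# Stack a keyed ring mould on a graduated turntable

### The arm

A 6-joint arm with a two-finger parallel gripper is mounted at the origin on the work surface. World frame = base frame: x ahead of the robot, y to its left, z up, the work surface at z = 0. Lengths are in m, angles in degrees, forces in N, time in s.
With the tool pointing down it reaches from about 0.4 to 0.825 m from the base axis. Payload 7 kg.
Tool frame: the origin (TCP) lies midway between the tips of the shut fingers; the grasp point (between the pads) lies r.tcp_to_grasp behind it (r.tcp_to_grasp is the distance from the TCP to the grasp point, in m); x points along the fingers, y is the direction in which the jaws open and shut, and the axes are right-handed (so a half turn about x gives the same grasp; the last joint's range is limited). The gripper opens to 88 mm and grips with 3 to 60 N. Pads are 19 mm wide; open, the fingers measure 130 mm over their backs; the gripper's body (78 mm by 193 mm) begins 47 mm behind the grasp point.
Start: joints at [-56.889, 20.546, 0.682, 0, -70.136, -16.507], TCP at [0.193, -0.647, 0.227] pointing down, gripper open.
Joint ranges: [-176.03, 176.03], [-82.01, 121.73], [-58.28, 71.71], [-173.87, 95.51], [-174.79, -0.11], [-173.66, 173.66]. Speed limits (degrees/s): [136.94, 136.94, 172.46, 180, 180, 180].

### API

Orientations are given as [roll, pitch, yaw] about the fixed x, y, z axes, in that order (R = Rz(yaw) Ry(pitch) Rx(roll)).
In Python, from plant import r gives the robot as it stands.
- The arm moves only by the tool carry_out, never from a script. Its argument "moves" is a list of rows, each a list of 7 numbers: the shift along the world's x, y, z in mm, then the turn, a rotation vector about the world's x, y, z in rad, then the opening in per cent of the stroke, from 0 (shut) to 100 (fully open). In form: [[x, y, z, wx, wy, wz, claw], ...]. A call has 1 to 5 rows; each row is the pose to reach, as a shift and turn from the pose commanded when the call began; what a row does not reach only later rows make up. A row lasts 1/10 s, in which the tool goes at most 50 mm and 8.59 degrees, less where a joint would pass 70% of its speed; a pose out of reach is approached as far as the arm can. A call with a gripper value outside its range is refused whole. The fingers move at their own pace and stop on an object; "squeeze" is the grip in N (left out, the last holds). Time passes only in rows, so rows that repeat a pose let the fingers close. It gives the time, the measured TCP pose, the force and the opening at its end, in the units of the state.
- r.get_state(): the state, without advancing time (a new reading comes with each control period).
- r.capture(name): name is "scene" or "side" or "wrist"; returns the picture (384x512x3 uint8, blue, green, red); there is no depth.
- r.camera_params(name): a dict with "K" (3x3 intrinsics, pixels), "rvec" (rotation vector, rad) and "tvec" (3), from world to camera coordinates, as OpenCV has them. Camera axes: x right, y down, z forward; pixel columns grow to the right and rows downward; lengths in m; the calibration is good to about 2 mm. A picture is of the moment at which its call begins: read the wrist's pose just before it. camera_params takes no time and is no camera call; for the wrist camera it gives the pose at the moment of the call.
- r.close_job(): hands the job in, once; it reports no verdict.
The state is a dict: "time_s": time; "joints": joint angles; "qd": joint speeds; "joint_torque": joint torques, N m; "tcp_pos": TCP position; "eef_rot": TCP orientation; "contact_force": force on the tool from outside, world axes, zero at the start; "moment": the same for the moment, N m; "gripper_width": finger opening in m.
Only numpy, scipy, OpenCV 4.12 (cv2) and the standard library are available. Lean on these libraries where they do the work, as an engineer would, in place of code of your own. Each camera call takes 0.05 s, during which the arm holds its last target. There are 200 camera calls.

### The job

Build up the two-ring casting mould on the turntable's post. First thread the notched ring, notches down, all the way home so that its notches drop over the two drive pins at the post's foot; then turn it, and the dial with it, until the scale reads 60 degrees at the index line; then thread the plain ring down on top of it, fully home and flat. Let go of everything and leave the tape roll, cup and mould half where they are.

Things in the scene. Friction and masses are not known exactly. Their poses are not given: they have to be found in the camera images.
- turntable: Fixed grey base, 170 x 150 mm, 20 mm high, with an aluminium dial (130 mm across, its top 28 mm above the bench) and a fixed upright steel post on the dial's axis. Origin: on the bench surface, on the post's axis; z up; +x points from the post to the index line. The middle of the dial is a raised dark steel hub, 58 mm across: the seat for the notched ring.
- seat (a point): Point on the post's axis at the height of the seat, 32 mm above the bench; axes as the turntable's. Two steel drive pins, 6 mm across, stand on the hub on opposite sides, 21 mm from the axis, 8 mm above the seat. The hub is clamped to the dial, turning with it, but at an angle that differs every time and is not reported: find the pins by touch.
- post_tip (a point): Tip of the post, 88 mm above the bench; axes as the turntable's. The post is stepped: 22 mm across up to 55 mm above the bench, tapering to 14 mm at 59 mm, 14 mm up to 81 mm, then a cone to the tip.
- index (a point): Inner end of the black index line on the raised block at the dial's edge, 67 mm from the axis along the turntable's +x, 29 mm above the bench.
- dial (a joint): Dial angle in rad = the scale's reading at the index line; grows counterclockwise seen from above; 60 degrees is 1.047. Starts between 0 and 32 degrees, range -17 to 160, stays where left (about 0.25 N m to turn). Black marks run clockwise from a wide zero mark: short every 10 degrees, long every 30; 60 is the second long mark after the wide one.
- keyed_ring: Loose off-white notched ring, 54 mm outside, bore 24.5 mm, 30 mm high, 80-130 g, notches down. Origin: centre of its underside (tooth tips); z up. Lower 10 mm: six teeth 12 mm wide at 0, 60, 120.. degrees from its x axis, with notches between. Grip the smooth band above. Home: underside on the seat, top 62 mm above the bench.
- keyed_top (a point): Centre of the notched ring's top, 30 mm above its underside. With teeth on the pins it sits 8 mm high; it drops when notches come over both pins (every 60 degrees, 0.08 rad play either side): press lightly and turn, or turn in small steps and feel downwards. Once home it turns the dial, after taking up the play.
- plain_ring: Loose off-white cast ring without notches, 54 mm outside, bore 16.5 mm, 20 mm high, 70-120 g. Origin: centre of its underside; z up. Home: its underside flat on the top of the homed notched ring, 62 mm above the bench; its bore goes over the post's 14 mm upper part only
- tape_roll: Bystander: loose brown roll of tape lying flat, 100 mm across, 25 mm high. Origin: centre of its underside
- mixing_cup: Bystander: loose grey cup, 64 mm across, 70 mm high. Origin: centre of its underside
- mould_half: Bystander: loose black open mould half, 130 x 160 mm, 50 mm high. Origin: centre of its underside
Not all that is in view belongs to the job. Leave any purple look-alike of the keyed_ring alone.

How it is judged:
By the outcome, as a careful person would: the job done as asked, in the order asked, and still so for the second after the job is handed in, with the robot touching nothing.
It also fails if it takes over 62 s, if anything falls off the work surface, if the arm or the gripper's body presses on something with over 40 N, if the wrist force passes 120 N, or if a joint passes its speed limit or range.

## Working session

There is one attempt and no reset: what is moved stays moved. The work goes in short steps, Python scripts to look and compute and a tool call to move; the robot and the scene stay as the last step left them, time stands still between calls to the robot, and variables do not carry over. Pictures are saved under pics/ and viewed, about 8 in all and at most 12, crops included, and the job is handed in when it is done.

Besides the shell and the picture viewer there is one more tool, called after ">>>" as name(argument=value, ...), one argument or row to a line, values as JSON. carry_out: Moves the arm, as the interface text tells. Its arguments: {"type":"object","properties":{"moves":{"type":"array"},"squeeze":{"type":"number"}},"required":["moves"]}

```bash
ls; mkdir -p pics; python3 - <<'E'
from plant import r
import cv2,numpy as np
s=r.get_state();print(s, r.tcp_to_grasp)
a=r.capture("scene");b=r.capture("side");cv2.imwrite("pics/scene.png",a);cv2.imwrite("pics/side.png",b)
cv2.imwrite("pics/ab.png",np.vstack([a,b])[:, :] if 0 else cv2.resize(np.hstack([a,b]),(800,300)))
for n in("scene","side","wrist"):
  p=r.camera_params(n);print(n,p)
E
```

```text
pics
{'time_s': 0.0, 'joints': array([-5.68863463e+01,  2.05919729e+01,  6.34693604e-01, -2.13430634e-02,
       -7.01359239e+01, -1.65065661e+01]), 'qd': array([-0.06797268,  0.02654445,  0.01352889,  0.03992482, -0.03591838,
        0.02731155]), 'joint_torque': array([ 3.62684923e-04, -5.82724857e+01,  2.93056870e+01,  6.99741483e+00,
        6.79255289e-03, -1.20662326e-04]), 'tcp_pos': array([ 0.19275977, -0.64638459,  0.22561976]), 'eef_rot': array([ 94.35952341,  89.90466096, 110.95934251]), 'contact_force': array([0.61672904, 0.2550184 , 0.05267284]), 'moment': array([-0.0306499 ,  0.01092026, -0.00746386]), 'gripper_width': 0.0873830683704088} 0.0188
scene {'K': array([[446.42397377,   0.        , 244.22789811],
       [  0.        , 446.42397377, 190.17686978],
       [  0.        ,   0.        ,   1.        ]]), 'rvec': array([ 1.04357804,  2.49235764, -0.98232481]), 'tvec': array([ 0.41766135, -0.1705027 ,  1.51526664])}
side {'K': array([[444.10808234,   0.        , 245.27995256],
       [  0.        , 444.10808234, 192.79462176],
       [  0.        ,   0.        ,   1.        ]]), 'rvec': array([ 0.351496  , -2.87468607,  1.01232188]), 'tvec': array([0.51699056, 0.20870575, 1.17646127])}
wrist {'K': array([[298.3211854 ,   0.        , 257.46614907],
       [  0.        , 298.3211854 , 191.04481144],
       [  0.        ,   0.        ,   1.        ]]), 'rvec': array([-1.76559384, -2.36898145, -0.33844641]), 'tvec': array([ 0.67448715, -0.03550616,  0.38975598])}
```

View pics/scene.png

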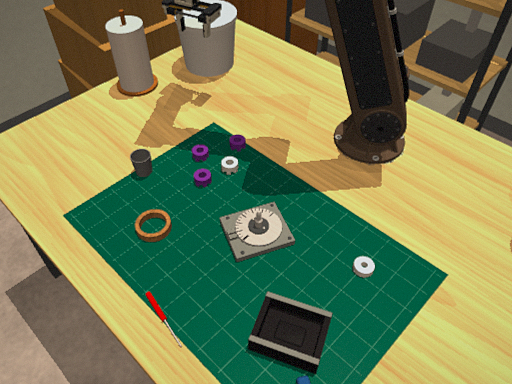

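View pics/side.png

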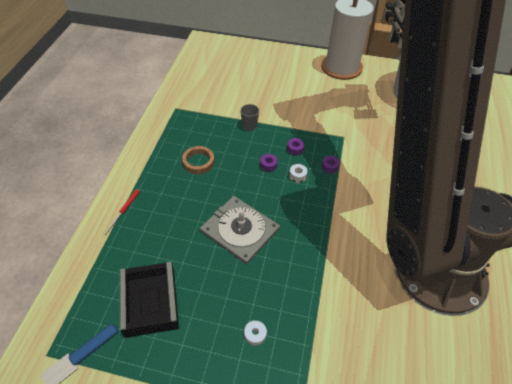

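Scene view: off-white rings at (230,162), which shows teeth, and at (364,266), which is smooth. The purple look-alikes are at (200,153), (238,142) and (203,177). The turntable is at (258,228), the tape at (153,225), the cup at (141,163) and the mould half at (290,332). The side view shows the same rings at (298,172) and (255,332).

```bash
cat > h.py <<'E'
from plant import r
import cv2,numpy as np
def ray(p,uv):
    R=cv2.Rodrigues(p["rvec"])[0];c=-R.T@p["tvec"]
    d=R.T@np.linalg.inv(p["K"])@np.array([uv[0],uv[1],1.0]);return c,d
def onz(p,uv,z):
    c,d=ray(p,uv);return c+d*(z-c[2])/d[2]
def proj(p,X):
    return cv2.projectPoints(np.array([X],float),p["rvec"],p["tvec"],p["K"],None)[0][0,0]
def tri(ps,uvs):
    A=np.zeros((3,3));b=np.zeros(3)
    for p,uv in zip(ps,uvs):
        c,d=ray(p,uv);d/=np.linalg.norm(d);M=np.eye(3)-np.outer(d,d);A+=M;b+=M@c
    return np.linalg.solve(A,b)
E
python3 - <<'E'
from h import *
P={n:r.camera_params(n) for n in("scene","side")}
I={n:cv2.imread(f"pics/{n}.png") for n in P}
guess={"scene":[(230,162),(364,266)],"side":[(298,172),(255,332)]}
for n in P:
  for (u,v),h in zip(guess[n],(.03,.02)):
    im=I[n];m=((im.min(2)>140)&(im.max(2).astype(int)-im.min(2)<60)).astype(np.uint8)
    w=np.zeros_like(m);w[v-18:v+18,u-18:u+18]=1
    cs=cv2.findContours(m*w,cv2.RETR_EXTERNAL,cv2.CHAIN_APPROX_NONE)[0]
    c=max(cs,key=cv2.contourArea);hull=cv2.convexHull(c)[:,0,:]
    # silhouette minus: use hull box; centre of body at h/2
    M=cv2.moments(hull);uv=(M["m10"]/M["m00"],M["m01"]/M["m00"])
    print(n,(u,v),np.round(uv,1),cv2.boundingRect(hull),onz(P[n],uv,h/2).round(4))
cr=[]
for n,(u,v) in(("scene",(258,228)),("side",(240,225)),("scene",(230,162)),("side",(298,172))):
  k=40 if u in(258,240) else 22
  cr.append(cv2.resize(I[n][v-k:v+k,u-k:u+k],(300,300),interpolation=cv2.INTER_CUBIC))
cv2.imwrite("pics/cr.png",np.vstack([np.hstack(cr[:2]),np.hstack(cr[2:])]))
E
```

```text
scene (230, 162) [229.4 161.8] (222, 156, 16, 12) [ 0.4102 -0.248   0.015 ]
scene (364, 266) [363.9 264.6] (354, 256, 21, 18) [0.431  0.2819 0.01  ]
side (298, 172) [298.2 170.3] (290, 164, 17, 14) [ 0.4247 -0.2489  0.015 ]
side (255, 332) [255.2 331.4] (245, 321, 22, 22) [0.4391 0.2805 0.01  ]
```

View pics/cr.png

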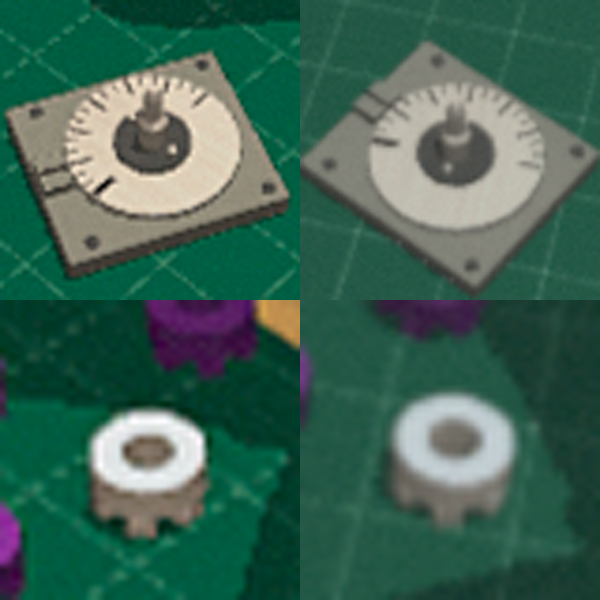

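The crops confirm the toothed off-white ring at scene (230,162) as keyed_ring; the purple ones are look-alikes. A drive pin shows as a light spot at scene crop (172,150) and side crop (148,168). The dial's zero mark is at crop (105,187), near the index.

```bash
python3 - <<'E'
from h import *
P={n:r.camera_params(n) for n in("scene","side")}
I={n:cv2.imread(f"pics/{n}.png") for n in P}
ps=[P["scene"],P["side"]]
print("keyed top",tri(ps,[(229.4,161.8),(298.2,170.3)]),[onz(p,u,.03).round(4) for p,u in zip(ps,[(229.4,161.8),(298.2,170.3)])])
print("plain top",tri(ps,[(363.9,264.6),(255.2,331.4)]),[onz(p,u,.02).round(4) for p,u in zip(ps,[(363.9,264.6),(255.2,331.4)])])
f=lambda u,v,c,k:(c[0]-k+(u+.5)*2*k/300-.5,c[1]-k+(v+.5)*2*k/300-.5)
A=lambda u,v:f(u,v,(258,228),40)
B=lambda u,v:f(u,v,(240,225),40)
tip=tri(ps,[A(154,88),B(157,102)]);print("tip",tip)
for n,g,pz in(("scene",A,(172,150)),("side",B,(148,168))):
  im=I[n];hsv=cv2.cvtColor(im,cv2.COLOR_BGR2HSV)
  m=((im[:,:,2]>195)).astype(np.uint8);c=(258,228) if n=="scene" else (240,225)
  w=np.zeros_like(m);w[c[1]-28:c[1]+28,c[0]-28:c[0]+28]=1
  k=max(cv2.findContours(m*w,0,cv2.CHAIN_APPROX_NONE)[0],key=cv2.contourArea);e=cv2.fitEllipse(cv2.convexHull(k))
  ctr=onz(P[n],e[0],.028);print(n,"dial",e,ctr.round(4))
  print(" pin",onz(P[n],g(*pz),.038).round(4))
z=A(105,187);i=A(72,181);z2=B(385-300,142);i2=B(375-300,118)
for p,zz,ii in((ps[0],z,i),(ps[1],z2,i2)):print("zero",onz(p,zz,.028).round(4),"idx",onz(p,ii,.029).round(4))
for u in((200,153),(238,142),(203,177)):print("purple",onz(ps[0],u,.02).round(3))
for u in((141,150),(153,225),(290,332)):print("byst",onz(ps[0],u,.03).round(3))
E
```

```text
keyed top [ 0.42362091 -0.23232481  0.03416753] [array([ 0.4205, -0.2362,  0.03  ]), array([ 0.4239, -0.2355,  0.03  ])]
plain top [0.43834346 0.28470133 0.02090244] [array([0.4377, 0.2843, 0.02  ]), array([0.4384, 0.2845, 0.02  ])]
tip [0.54206142 0.00633392 0.09463966]
scene dial ((258.3235778808594, 226.291015625), (36.360172271728516, 45.706260681152344), 90.338623046875) [0.542  0.0062 0.028 ]
 pin [0.5412 0.0248 0.038 ]Traceback (most recent call last):
  File "<stdin>", line 15, in <module>
ValueError: max() iterable argument is empty
```

```bash
python3 - <<'E'
from h import *
P={n:r.camera_params(n) for n in("scene","side")};ps=[P["scene"],P["side"]]
f=lambda u,v,c,k:(c[0]-k+(u+.5)*2*k/300-.5,c[1]-k+(v+.5)*2*k/300-.5)
A=lambda u,v:f(u,v,(258,228),40)
B=lambda u,v:f(u,v,(240,225),40)
c=np.array([.542,.0062,0])
def show(n,X):
  d=X-c;print(n,X.round(4),"rad",np.hypot(*d[:2]).round(4),"ang",np.degrees(np.arctan2(d[1],d[0])).round(1))
show("pinS",onz(ps[0],A(172,150),.040));show("pinD",onz(ps[1],B(148,168),.040))
show("zeroS",onz(ps[0],A(105,187),.028));show("zeroD",onz(ps[1],B(85,142),.028))
show("idxS",onz(ps[0],A(70,181),.029));show("idxD",onz(ps[1],B(75,118),.029))
for u in((200,150),(238,139),(203,174)):print("purple",onz(ps[0],u,.03).round(3))
for u in((141,150),(153,225),(290,332)):print("byst",onz(ps[0],u,.03).round(3))
s=r.get_state();R=cv2.Rodrigues(r.camera_params("wrist")["rvec"])[0];t=r.camera_params("wrist")["tvec"]
print("wristcam pos",-R.T@t,"z axis",R[2],"x",R[0])
from scipy.spatial.transform import Rotation as Q
print(Q.from_euler("xyz",s["eef_rot"],degrees=True).as_matrix().round(3))
E
```

```text
pinS [0.5424 0.0259 0.04  ] rad 0.0197 ang 88.9
pinD [0.5437 0.0256 0.04  ] rad 0.0195 ang 85.1
zeroS [0.5938 0.0081 0.028 ] rad 0.0518 ang 2.1
zeroD [0.5969 0.0066 0.028 ] rad 0.0549 ang 0.5
idxS [ 0.6082 -0.0134  0.029 ] rad 0.069 ang -16.5
idxD [ 0.6098 -0.012   0.029 ] rad 0.0702 ang -15.0
purple [ 0.448 -0.345  0.03 ]
purple [ 0.325 -0.295  0.03 ]
purple [ 0.515 -0.256  0.03 ]
byst [ 0.582 -0.484  0.03 ]
byst [ 0.744 -0.206  0.03 ]
byst [0.714 0.271 0.03 ]
wristcam pos [ 0.12141725 -0.6681302   0.38335781] z axis [ 0.26716286  0.08093659 -0.96024647] x [-0.28595225  0.9582431   0.00120917]
[[-0.001 -0.286  0.958]
 [ 0.001  0.958  0.286]
 [-1.     0.002 -0.   ]]
```

>>> carry_out(
  moves=[
    [22, 39, 0, 0, 0, 0, 100],
    [44, 78, -5, 0, 0, 0, 100],
    [66, 118, -12, 0, 0, 0, 100],
    [88, 158, -20, 0, 0, 0, 100],
    [110, 197, -30, 0, 0, 0, 100],
  ],
)

```text
time_s: 0.6
tcp_pos: [0.3033, -0.4482, 0.1963]
eef_rot: [-28.9, 90.0, -12.3]
contact_force: [0.6, 0.1, 0.4]
gripper_width: 0.0879
```

>>> carry_out(
  moves=[
    [22, 39, -8, 0, 0, 0, 95],
    [44, 78, -16, 0, 0, 0, 95],
    [66, 118, -26, 0, 0, 0, 95],
    [88, 158, -36, 0, 0, 0, 95],
    [110, 197, -46, 0, 0, 0, 95],
  ],
)

```text
time_s: 1.1
tcp_pos: [0.4132, -0.251, 0.1502]
eef_rot: [-0.9, 90.0, 15.7]
contact_force: [1.0, -0.2, -0.2]
gripper_width: 0.0833
```

>>> carry_out(
  moves=[
    [9, 16, 0, 0, 0, 0, 95],
    [9, 16, 0, 0, 0, 0, 95],
    [9, 16, 0, 0, 0, 0, 95],
    [9, 16, 0, 0, 0, 0, 95],
  ],
)

```text
time_s: 1.5
tcp_pos: [0.4215, -0.2373, 0.1505]
eef_rot: [155.7, 90.0, 172.2]
contact_force: [-0.2, 0.1, 0.1]
gripper_width: 0.0835
```

```bash
python3 - <<'E'
from h import *
s=r.get_state();p=r.camera_params("wrist");im=r.capture("wrist");cv2.imwrite("pics/w1.png",im)
np.save("w1p.npy",p,allow_pickle=True)
print(s["tcp_pos"],s["eef_rot"],s["joints"].round(1),s["contact_force"],s["time_s"]);print(proj(p,[.4225,-.236,.03]))
E
```

```text
[ 0.42146685 -0.2372829   0.15049872] [155.67425581  89.98407816 172.24710239] [ -6.    6.3 -29.1  -0.  -54.7 -67.4] [-0.24660276  0.06359627  0.09700346] 1.5
[258.64659774 186.10747074]
```

View pics/w1.png

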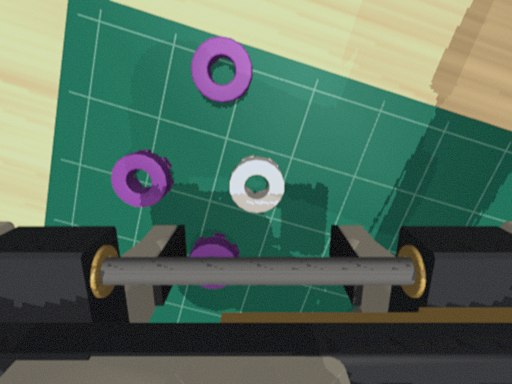

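Wrist view: the white ring is at (257,185), where predicted. Purple rings are at (222,70), (140,180) and (213,260), all clear of the jaw axis. I'll measure its centre and tooth phase.

```bash
python3 - <<'E'
from h import *
p=np.load("w1p.npy",allow_pickle=True).item();im=cv2.imread("pics/w1.png")
m=((im.min(2)>95)&(im.max(2).astype(int)-im.min(2)<70)).astype(np.uint8);m[:140]=0;m[220:]=0;m[:,:215]=0;m[:,300:]=0
c=max(cv2.findContours(m,0,1)[0],key=cv2.contourArea);print(cv2.boundingRect(c))
m2=(im.min(2)>195).astype(np.uint8);m2[:140]=0;m2[220:]=0;m2[:,:215]=0;m2[:,300:]=0
c2=max(cv2.findContours(m2,0,1)[0],key=cv2.contourArea)
e=cv2.fitEllipse(cv2.convexHull(c2));print(e,onz(p,e[0],.03))
c3=onz(p,e[0],.03)
S=P=r.camera_params("scene")
X=onz(S,(229.3,173),.002);d=X-c3;print(X,np.hypot(*d[:2]),np.degrees(np.arctan2(d[1],d[0])))
D=r.camera_params("side");X=onz(D,(298-22+148*44/300,172-22+222*44/300),.002);d=X-c3;print(X,np.hypot(*d[:2]),np.degrees(np.arctan2(d[1],d[0])))
cv2.imwrite("pics/w1c.png",cv2.resize(im[145:225,215:300],None,fx=7,fy=7,interpolation=cv2.INTER_CUBIC))
# proj of candidate tooth angles
for a in range(0,360,30):
  print(a,((proj(p,[c3[0]+.027*np.cos(np.radians(a)),c3[1]+.027*np.sin(np.radians(a)),.0])-[215,145])*7).round())
E
```

```text
(229, 155, 56, 59)
((256.2585754394531, 183.75099182128906), (47.109336853027344, 53.758819580078125), 84.94510650634766) [ 0.42090166 -0.2388813   0.03      ]
[ 0.4366832  -0.22130613  0.002     ] 0.02362083007741869 48.0779121783772
[ 0.41841394 -0.21065996  0.002     ] 0.028330776565997678 95.03763043614607
0 [240. 383.]
30 [330. 386.]
60 [410. 345.]
90 [459. 270.]
120 [464. 180.]
150 [421.  99.]
180 [341.  50.]
210 [247.  48.]
240 [165.  92.]
270 [118. 171.]
300 [117. 261.]
330 [162. 338.]
```

View pics/w1c.png

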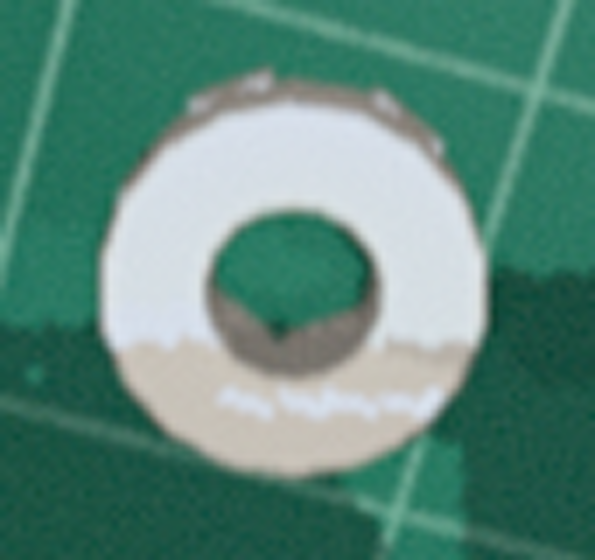

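The centre is about (0.423,-0.237). Two teeth show at crop (230,88) and (408,122), so the notches lie near 7° (mod 60) in world terms, and the ring needs about +20° to meet the pins at 87°. Grasping now.

>>> carry_out(
  moves=[
    [1, 0, -45, 0, 0, 0, 95],
    [1, 0, -90, 0, 0, 0, 95],
    [1, 0, -130, 0, 0, 0, 95],
    [1, 0, -147, 0, 0, 0, 95],
    [1, 0, -147, 0, 0, 0, 60],
  ],
  squeeze=30,
)

```text
time_s: 2.05
tcp_pos: [0.4211, -0.2377, 0.0019]
eef_rot: [160.9, 89.8, 177.4]
contact_force: [1.4, -0.0, -1.2]
gripper_width: 0.079
```

>>> carry_out(
  moves=[
    [0, 0, 0, 0, 0, 0, 40],
    [0, 0, 0, 0, 0, 0, 40],
    [0, 0, 0, 0, 0, 0, 40],
    [0, 0, 0, 0, 0, 0, 40],
  ],
)

```text
time_s: 2.45
tcp_pos: [0.423, -0.2371, 0.0039]
eef_rot: [-24.4, 90.0, -7.8]
contact_force: [-0.6, -0.8, 0.2]
gripper_width: 0.0534
```

>>> carry_out(
  moves=[
    [0, 0, 45, 0, 0, 0, 40],
    [0, 0, 90, 0, 0, 0, 40],
    [0, 0, 136, 0, 0, 0, 40],
    [20, 41, 136, 0, 0, 0.09, 40],
    [40, 82, 136, 0, 0, 0.18, 40],
  ],
)

```text
time_s: 2.95
tcp_pos: [0.4637, -0.1545, 0.1417]
eef_rot: [-20.6, 89.7, 6.4]
contact_force: [0.3, -0.5, -2.2]
gripper_width: 0.0534
```

>>> carry_out(
  moves=[
    [20, 41, 0, 0, 0, 0.09, 40],
    [40, 82, 0, 0, 0, 0.17, 40],
    [60, 123, 0, 0, 0, 0.17, 40],
    [79, 161, 0, 0, 0, 0.17, 40],
    [79, 161, 0, 0, 0, 0.17, 40],
  ],
)

```text
time_s: 3.45
tcp_pos: [0.5441, 0.0101, 0.1396]
eef_rot: [-19.4, 89.9, 17.5]
contact_force: [-0.2, -0.9, -1.0]
gripper_width: 0.0535
```

>>> carry_out(
  moves=[
    [0, 0, 0, 0, 0, 0, 40],
    [0, 0, 0, 0, 0, 0, 40],
  ],
)

```text
time_s: 3.65
tcp_pos: [0.5411, 0.0057, 0.1394]
eef_rot: [148.7, 90.0, -174.7]
contact_force: [0.1, -0.1, -1.0]
gripper_width: 0.0534
```

```bash
python3 - <<'E'
from h import *
s=r.get_state();p=r.camera_params("wrist");im=r.capture("wrist");a=r.capture("scene");b=r.capture("side")
cv2.imwrite("pics/w2.png",im);cv2.imwrite("pics/s2.png",a);cv2.imwrite("pics/d2.png",b)
print(s["tcp_pos"],s["contact_force"],s["joints"].round(1),s["time_s"],s["gripper_width"])
f=lambda i,u,v,k:cv2.resize(i[v-k:v+k,u-k:u+k],(400,400),interpolation=cv2.INTER_CUBIC)
cv2.imwrite("pics/c2.png",np.hstack([f(a,260,210,45),f(b,240,205,45)]))
E
```

```text
[0.54112874 0.00565912 0.13937972] [ 0.12609054 -0.13820157 -0.96184292] [ 21.3  12.4 -23.1  -0.  -54.6 -74.7] 3.65 0.0533706587593824
```

View pics/c2.png

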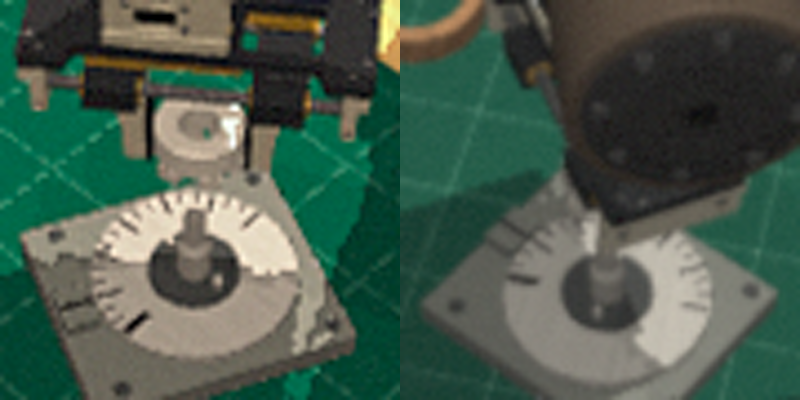

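View pics/w2.png

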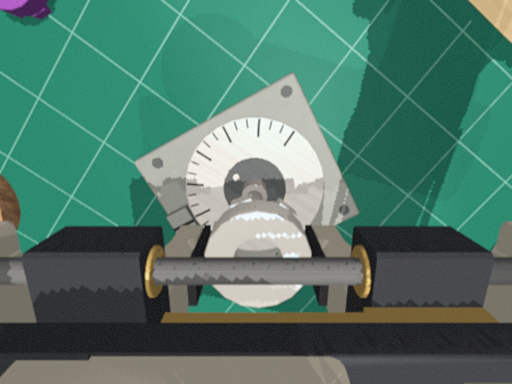

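Crops show the ring held level above the dial with the post beneath. The wrist view shows the dial's middle near (255,190), a pin glint at (236,177), the zero mark at about (201,222), and the index block at (182,215).

```bash
python3 - <<'E'
from h import *
p=r.camera_params("wrist");im=cv2.imread("pics/w2.png")
# dial edge: bright, upper half only
c=np.array([.542,.0062])
print("ctr proj",proj(p,[*c,.028]),"tip",proj(p,[*c,.088]))
hsv=cv2.cvtColor(im,cv2.COLOR_BGR2HSV)
g=im.astype(float).mean(2)
# radial search for outer edge of hub (dark->bright) in predicted world circle
best=[]
for dx in np.arange(-4,4.1,.5):
  for dy in np.arange(-4,4.1,.5):
    a=np.radians(np.arange(100,300,3))
    def samp(rad,z):
      X=np.c_[c[0]+dx/1e3+rad*np.cos(a),c[1]+dy/1e3+rad*np.sin(a),np.full(a.size,z)]
      uv=cv2.projectPoints(X,p["rvec"],p["tvec"],p["K"],None)[0][:,0].astype(np.float32)
      return cv2.remap(g.astype(np.float32),uv[:,0].copy(),uv[:,1].copy(),1)[:,0]
    s=(samp(.063,.028)-samp(.067,.028)).mean(),(samp(.031,.028)-samp(.027,.032)).mean()
    best.append((s[0],s[1],dx,dy))
b=np.array(best);print(b[b[:,0].argmax()],b[b[:,1].argmax()])
def ang(n,uv,z,cc=c):
  X=onz(p,uv,z);d=X[:2]-cc;print(n,X.round(4),np.hypot(*d).round(4),np.degrees(np.arctan2(d[1],d[0])).round(1))
ang("pin",(236,177),.04);ang("zero",(201,222),.028);ang("idxblock",(182,215),.029)
ang("longmark60",(258,127),.028);ang("m30",(227,134),.028)
cv2.imwrite("pics/w2c.png",cv2.resize(im[100:250,150:340],None,fx=4,fy=4,interpolation=cv2.INTER_CUBIC))
E
```

```text
ctr proj [258.47126615 188.43320321] tip [258.70424393 210.25367978]
[ 43.69207001 114.10932922   2.          -4.        ] [ 42.71819305 115.92689514   1.5         -4.        ]
pin [ 0.5427 -0.0181  0.04  ] 0.0243 -88.2
zero [ 0.6023 -0.0183  0.028 ] 0.0651 -22.1
idxblock [ 0.6067 -0.037   0.029 ] 0.0779 -33.7
longmark60 [ 0.4969 -0.0278  0.028 ] 0.0565 -142.9
m30 [ 0.5183 -0.0464  0.028 ] 0.0577 -114.3
```

View pics/w2c.png

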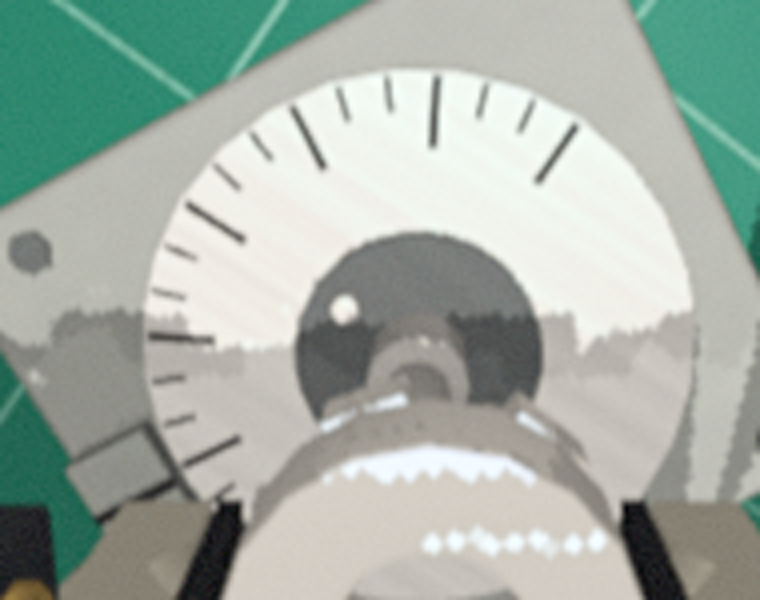

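The crop shows one pin at (343,308), a notch side of the held ring facing the camera, and the wide zero mark hidden behind the finger at about (215,490), with long marks at (210,450), (182,340), (215,222), (309,137), (434,110) and (557,153). I'll check camera bias against the held ring, whose position is known.

```bash
python3 - <<'E'
from h import *
t=np.array([.5411,.0057,.1394-.0039])
ps,pw=r.camera_params("scene"),r.camera_params("wrist")
a=lambda u,v:(260-45+(u+.5)*90/400-.5,210-45+(v+.5)*90/400-.5)
print("scene ring top bbox centre", a(201,130),"expected",proj(ps,t+[0,0,.03]))
print("wrist expected top",proj(pw,t+[0,0,.03]),"left/right",[proj(pw,t+[ .027*np.cos(q),.027*np.sin(q),.03]).round(1) for q in np.radians(np.arange(0,360,45))])
w=lambda u,v:(150+(u+.5)/4-.5,100+(v+.5)/4-.5)
for n,c in(("sc",(.542,.0062)),("wr",(.5437,.0022))):
  for l,q,z in(("pin",w(343,308),.04),("m1",w(210,452),.028),("m2",w(182,340),.028),("m3",w(215,222),.028),("m4",w(309,137),.028),("m5",w(434,110),.028),("m6",w(557,153),.028),("idxout",w(120,500),.029)):
    X=onz(pw,q,z)[:2]-c;print(n,l,np.hypot(*X).round(4),np.degrees(np.arctan2(X[1],X[0])).round(1))
E
```

```text
scene ring top bbox centre (259.8375, 193.8625) expected [258.86951318 192.57523514]
wrist expected top [259.55115629 261.78617779] left/right [array([228.2, 299.4]), array([267. , 307.8]), array([302.1, 290.1]), array([314. , 254.6]), array([293.6, 220.9]), array([251.3, 210.9]), array([214.4, 231.7]), array([205.9, 268.9])]
sc pin 0.025 -88.2
sc m1 0.0592 -29.4
sc m2 0.0593 -57.0
sc m3 0.0591 -85.5
sc m4 0.0578 -114.2
sc m5 0.0564 -143.0
sc m6 0.0542 -173.4
sc idxout 0.0844 -28.1
wr pin 0.021 -92.5
wr m1 0.0559 -26.6
wr m2 0.055 -56.2
wr m3 0.055 -86.9
wr m4 0.0549 -117.5
wr m5 0.0555 -147.4
wr m6 0.0556 -177.7
wr idxout 0.0811 -26.1
```

The wrist camera's bias is about 3 px in u. With it removed, all cameras agree on the post at about (0.542,0.006), the pins at about 87°, and a dial reading near 18–19°. Lowering onto the thin part of the post while watching the force.

>>> carry_out(
  moves=[
    [1, 0, -20, 0, 0, 0, 40],
    [1, 0, -40, 0, 0, 0, 40],
    [1, 0, -50, 0, 0, 0, 40],
    [1, 0, -60, 0, 0, 0, 40],
    [1, 0, -65, 0, 0, 0, 40],
  ],
)

```text
time_s: 4.3
tcp_pos: [0.5427, 0.0058, 0.074]
eef_rot: [168.3, 90.0, -155.0]
contact_force: [-0.6, -0.2, -1.0]
gripper_width: 0.0534
```

>>> carry_out(
  moves=[
    [1.5, 0, 0, 0, 0, 0, 40],
    [3, 0, 0, 0, 0, 0, 40],
    [4, 0, 0, 0, 0, 0, 40],
    [4, 0, 0, 0, 0, 0, 40],
  ],
)

```text
time_s: 4.7
tcp_pos: [0.5474, 0.0063, 0.0751]
eef_rot: [-19.8, 89.9, 16.9]
contact_force: [-0.7, -0.6, -1.5]
gripper_width: 0.0537
```

>>> carry_out(
  moves=[
    [1, 0, 0, 0, 0, 0, 40],
    [2, 0, 0, 0, 0, 0, 40],
    [2, 0, 0, 0, 0, 0, 40],
  ],
)

```text
time_s: 5.0
tcp_pos: [0.5483, 0.0059, 0.0744]
eef_rot: [158.1, 89.9, -165.3]
contact_force: [-2.2, -1.8, -0.2]
gripper_width: 0.0538
```

>>> carry_out(
  moves=[
    [-4, 0, 0, 0, 0, 0, 40],
    [-9, 0, 0, 0, 0, 0, 40],
    [-10, 0, 0, 0, 0, 0, 40],
    [-10, 0, 0, 0, 0, 0, 40],
  ],
)

```text
time_s: 5.4
tcp_pos: [0.5388, 0.0063, 0.0748]
eef_rot: [-17.2, 90.0, 19.5]
contact_force: [0.6, 0.2, -1.4]
gripper_width: 0.0531
```

>>> carry_out(
  moves=[
    [-1, 0, 0, 0, 0, 0, 40],
    [-2, 0, 0, 0, 0, 0, 40],
    [-2, 0, 0, 0, 0, 0, 40],
    [-2, 0, 0, 0, 0, 0, 40],
  ],
)

```text
time_s: 5.8
tcp_pos: [0.5376, 0.0063, 0.0749]
eef_rot: [-28.4, 89.9, 8.3]
contact_force: [2.1, 0.1, -0.8]
gripper_width: 0.0533
```

>>> carry_out(
  moves=[
    [-1, 0, 0, 0, 0, 0, 40],
    [-2, 0, 0, 0, 0, 0, 40],
    [-2, 0, 0, 0, 0, 0, 40],
    [-2, 0, 0, 0, 0, 0, 40],
  ],
)

```text
time_s: 6.2
tcp_pos: [0.5368, 0.0064, 0.0754]
eef_rot: [-31.4, 89.8, 5.3]
contact_force: [7.3, -2.1, 0.5]
gripper_width: 0.0534
```

>>> carry_out(
  moves=[
    [5, 0, 0, 0, 0, 0, 40],
    [5, 3, 0, 0, 0, 0, 40],
    [5, 4, 0, 0, 0, 0, 40],
    [5, 4, 0, 0, 0, 0, 40],
  ],
)

```text
time_s: 6.6
tcp_pos: [0.5394, 0.0086, 0.0742]
eef_rot: [-159.8, 89.8, -123.1]
contact_force: [4.6, -10.8, -3.0]
gripper_width: 0.0532
```

>>> carry_out(
  moves=[
    [3, -2, 0, 0, 0, 0, 40],
    [3, -1, 0, 0, 0, 0, 40],
    [3, 0, 0, 0, 0, 0, 40],
    [3, 0, 0, 0, 0, 0, 40],
  ],
)

```text
time_s: 7.0
tcp_pos: [0.5423, 0.0095, 0.0742]
eef_rot: [-174.1, 89.9, -137.5]
contact_force: [1.9, -6.7, -3.3]
gripper_width: 0.0534
```

>>> carry_out(
  moves=[
    [0, -4, 0, 0, 0, 0, 40],
    [0, -8, 0, 0, 0, 0, 40],
    [0, -8, 0, 0, 0, 0, 40],
    [0, -8, 0, 0, 0, 0, 40],
  ],
)

```text
time_s: 7.4
tcp_pos: [0.5428, 0.0022, 0.0746]
eef_rot: [44.4, 90.0, 81.1]
contact_force: [0.2, -0.7, -1.2]
gripper_width: 0.0537
```

>>> carry_out(
  moves=[
    [0, -1, 0, 0, 0, 0, 40],
    [0, -2, 0, 0, 0, 0, 40],
    [0, -2, 0, 0, 0, 0, 40],
    [0, -2, 0, 0, 0, 0, 40],
  ],
)

```text
time_s: 7.8
tcp_pos: [0.5429, 0.0002, 0.0746]
eef_rot: [32.6, 90.0, 69.2]
contact_force: [0.6, 0.3, -0.9]
gripper_width: 0.0536
```

>>> carry_out(
  moves=[
    [0, -1, 0, 0, 0, 0, 40],
    [0, -2, 0, 0, 0, 0, 40],
    [0, -2, 0, 0, 0, 0, 40],
  ],
)

```text
time_s: 8.1
tcp_pos: [0.5429, -0.0019, 0.0746]
eef_rot: [-175.3, 90.0, -138.7]
contact_force: [-0.5, 0.4, -0.8]
gripper_width: 0.0532
```

>>> carry_out(
  moves=[
    [0, -1, 0, 0, 0, 0, 40],
    [0, -1, 0, 0, 0, 0, 40],
    [0, -1, 0, 0, 0, 0, 40],
  ],
)

```text
time_s: 8.4
tcp_pos: [0.5429, -0.0026, 0.0745]
eef_rot: [35.4, 90.0, 72.1]
contact_force: [-0.9, 3.0, -1.5]
gripper_width: 0.0535
```

>>> carry_out(
  moves=[
    [0, 4, 0, 0, 0, 0, 40],
    [0, 6.3, 0, 0, 0, 0, 40],
    [0, 6.3, -8, 0, 0, 0, 40],
    [0, 6.3, -12, 0, 0, 0, 40],
    [0, 6.3, -14, 0, 0, 0, 40],
  ],
)

```text
time_s: 8.9
tcp_pos: [0.5423, 0.0032, 0.0597]
eef_rot: [162.7, 89.9, -160.7]
contact_force: [0.0, 0.0, -0.8]
gripper_width: 0.0534
```

>>> carry_out(
  moves=[
    [0, 0, -4, 0, 0, 0, 40],
    [0, 0, -8, 0, 0, 0, 40],
    [0, 0, -12, 0, 0, 0, 40],
    [0, 0, -12, 0, 0, 0, 40],
  ],
)

```text
time_s: 9.3
tcp_pos: [0.5424, 0.0033, 0.0479]
eef_rot: [159.0, 89.9, -164.4]
contact_force: [-0.0, -0.3, -0.9]
gripper_width: 0.0537
```

Threaded cleanly over the 22 mm part with no force. Continuing down to feel for the pins.

>>> carry_out(
  moves=[
    [0, 0, -2, 0, 0, 0, 40],
    [0, 0, -4, 0, 0, 0, 40],
    [0, 0, -6, 0, 0, 0, 40],
    [0, 0, -6, 0, 0, 0, 40],
  ],
)

```text
time_s: 9.7
tcp_pos: [0.5427, 0.0034, 0.0423]
eef_rot: [158.6, 90.0, -164.7]
contact_force: [-0.9, -0.0, -0.6]
gripper_width: 0.0533
```

>>> carry_out(
  moves=[
    [0, 0, -2, 0, 0, 0, 40],
    [0, 0, -4, 0, 0, 0, 40],
    [0, 0, -5.5, 0, 0, 0, 40],
    [0, 0, -6.5, 0, 0, 0, 40],
    [0, 0, -7, 0, 0, 0, 40],
  ],
)

```text
time_s: 10.2
tcp_pos: [0.5428, 0.0034, 0.0358]
eef_rot: [-165.9, 90.0, -129.3]
contact_force: [-3.4, 0.1, 6.9]
gripper_width: 0.0534
```

>>> carry_out(
  moves=[
    [0, 0, 0, 0, 0, 0, 40],
    [0, 0, 0, 0, 0, 0, 40],
  ],
)

```text
time_s: 10.4
tcp_pos: [0.5428, 0.0034, 0.0359]
eef_rot: [-58.0, 90.0, -21.4]
contact_force: [-1.9, -0.0, 4.0]
gripper_width: 0.0536
```

Home: the TCP is at 35.9 mm, as predicted, with upward contact force. Turning the dial.

>>> carry_out(
  moves=[
    [0, 0, 0.5, 0, 0, 0.1, 40],
    [0, 0, 0.5, 0, 0, 0.2, 40],
    [0, 0, 0.5, 0, 0, 0.3, 40],
    [0, 0, 0.5, 0, 0, 0.4, 40],
    [0, 0, 0.5, 0, 0, 0.5, 40],
  ],
  squeeze=45,
)

```text
time_s: 10.9
tcp_pos: [0.5428, 0.0036, 0.036]
eef_rot: [13.7, 90.0, 79.2]
contact_force: [-1.2, 0.6, 1.0]
gripper_width: 0.0532
```

>>> carry_out(
  moves=[
    [0, 0, 0, 0, 0, 0.08, 40],
    [0, 0, 0, 0, 0, 0.16, 40],
    [0, 0, 0, 0, 0, 0.22, 40],
    [0, 0, 0, 0, 0, 0.22, 40],
  ],
)

```text
time_s: 11.3
tcp_pos: [0.5428, 0.0035, 0.036]
eef_rot: [44.9, 90.0, 122.8]
contact_force: [-1.4, 1.2, 0.5]
gripper_width: 0.0532
```

```bash
python3 - <<'E'
from h import *
s=r.get_state();p=r.camera_params("wrist");im=r.capture("wrist");a=r.capture("scene");b=r.capture("side")
cv2.imwrite("pics/w3.png",im);cv2.imwrite("pics/s3.png",a);cv2.imwrite("pics/d3.png",b);np.save("w3p.npy",p,allow_pickle=True)
print(s["tcp_pos"],s["contact_force"],s["moment"],s["joints"].round(1),s["time_s"],s["gripper_width"])
f=lambda i,u,v,k:cv2.resize(i[v-k:v+k,u-k:u+k],(400,400),interpolation=cv2.INTER_CUBIC)
cv2.imwrite("pics/c3.png",np.vstack([np.hstack([f(a,260,225,32),f(b,240,222,32)])[60:340],cv2.resize(im[100:256,50:450],(800,312),interpolation=cv2.INTER_CUBIC)]))
E
```

```text
[0.54275358 0.00352123 0.03597602] [-1.414776    1.16047355  0.46344868] [ 0.33620924  0.58732696 -0.14613671] [ 21.1  19.9 -29.3  -0.  -40.9 -33.1] 11.3 0.05317233309342006
```

View pics/c3.png

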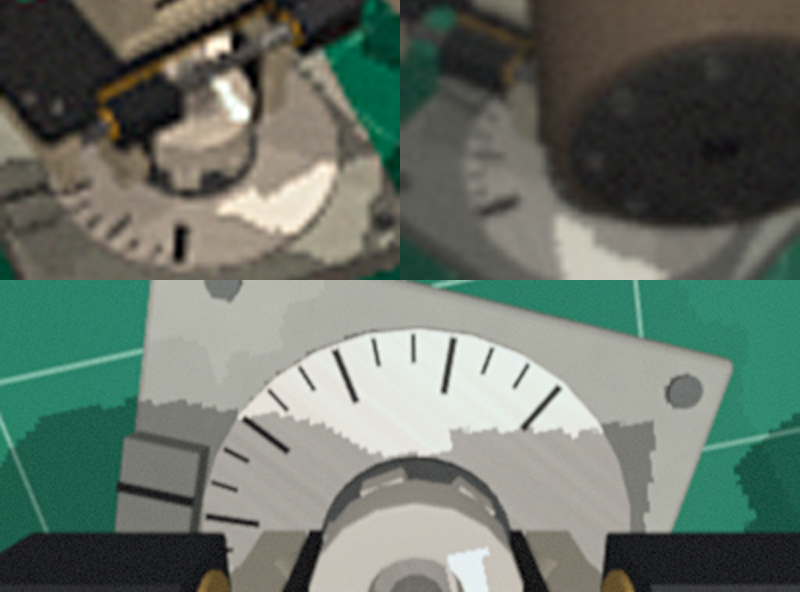

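The view shows the index line at (118,487)–(195,501) and, next to it, the 60 mark at (208,517)–(258,524). Long marks 90, 120, 150 and 180 follow clockwise, and the scene crop puts the wide zero at (180,243). The dial is a few degrees short of 60 or past it, so I'll measure.

```bash
cat > dial.py <<'E'
from h import *
def line(g,a,b):  # refine dark-line: sub-pixel darkest point across the segment
    a=np.array(a,float);b=np.array(b,float);d=(b-a)/np.linalg.norm(b-a);n=np.array([-d[1],d[0]]);o=np.arange(-3,3.01,.25);P=[]
    for t in np.linspace(.15,.85,12):
        q=(a+t*(b-a)+o[:,None]*n).astype(np.float32)
        v=cv2.remap(g,q[:,0].copy(),q[:,1].copy(),cv2.INTER_LINEAR)[:,0]
        w=np.clip(np.median(v)-8-v,0,None)
        if w.sum()>5:P.append((q*w[:,None]).sum(0)/w.sum())
    return np.array(P)
def reading(im,p,marks,idx,c0=(.5428,.0033)):
    g=im.mean(2).astype(np.float32);L=[]
    for ab,z in[(m[1:],.028) for m in marks]+[(idx,.029)]:
        X=np.array([onz(p,u,z)[:2] for u in line(g,*ab)])
        vx,vy,x,y=cv2.fitLine(X.astype(np.float32),2,0,.01,.01).ravel();L.append((vx,vy,x,y))
    A=np.array([[-l[1],l[0]] for l in L[:-1]]);b=np.array([-l[1]*l[2]+l[0]*l[3] for l in L[:-1]])
    c=np.linalg.lstsq(A,b,rcond=None)[0]
    ang=[np.degrees(np.arctan2(l[3]-c[1],l[2]-c[0])) for l in L]
    zero=np.array([(a+m[0]-ang[-1]+180)%360-180 for a,m in zip(ang,marks)])
    print("centre",c.round(4),"readings",zero.round(2),"median",np.median(zero).round(2),"idx ang",ang[-1].round(2), "idx line dir",np.degrees(np.arctan2(L[-1][1],L[-1][0])).round(2))
E
python3 - <<'E'
from dial import *
p=np.load("w3p.npy",allow_pickle=True).item();im=cv2.imread("pics/w3.png")
q=lambda u,v:(50+(u+.5)/2-.5,100+(v-280+.5)/2-.5)
marks=[(60,q(208,517),q(258,524)),(90,q(245,420),q(288,451)),(120,q(335,351),q(355,402)),(150,q(453,340),q(444,393)),(180,q(559,388),q(523,429))]
reading(im,p,marks,(q(118,487),q(193,501)))
E
```

```text
centre [0.5434 0.0031] readings [63.65 63.65 63.67 63.67 63.69] median 63.67 idx ang -25.01 idx line dir -25.26
```

The reading is 63.7°, so the dial must come back 3.7°, through the notch play of up to about 9°. I'll step back and re-measure.

>>> carry_out(
  moves=[
    [0, 0, 0, 0, 0, -0.06, 40],
    [0, 0, 0, 0, 0, -0.12, 40],
    [0, 0, 0, 0, 0, -0.17, 40],
    [0, 0, 0, 0, 0, -0.17, 40],
  ],
)

```text
time_s: 11.85
tcp_pos: [0.5429, 0.0034, 0.036]
eef_rot: [-153.1, 90.0, -85.0]
contact_force: [-1.0, -0.3, -0.9]
gripper_width: 0.0532
```

```bash
cat >> dial.py <<'E'
C=np.array([.5434,.0031]);IA=-25.1
def auto(im,p,guess):
    pt=lambda r_,a,z:proj(p,[C[0]+r_*np.cos(np.radians(a)),C[1]+r_*np.sin(np.radians(a)),z])
    marks=[(m,pt(.0625,IA+guess-m,.028),pt(.0505,IA+guess-m,.028)) for m in(60,90,120,150,180)]
    reading(im,p,marks,(pt(.087,IA,.029),pt(.070,IA,.029)))
def look(name,guess):
    s=r.get_state();p=r.camera_params("wrist");im=r.capture("wrist");cv2.imwrite(f"pics/{name}.png",im)
    print(s["tcp_pos"].round(4),s["moment"].round(3),s["time_s"],s["joints"][[0,5]].sum().round(2))
    for g in guess: auto(im,p,g)
E
python3 - <<'E'
from dial import *
p=np.load("w3p.npy",allow_pickle=True).item();im=cv2.imread("pics/w3.png")
q=lambda u,v:(50+(u+.5)/2-.5,100+(v-280+.5)/2-.5)
print([(np.hypot(*(onz(p,q(*u),.028)[:2]-C))).round(4) for u in((208,517),(258,524),(335,351),(355,402),(118,487),(193,501))])
auto(im,p,63.67)
look("w4",[63.7,62,60])
E
```

```text
[np.float64(0.0625), np.float64(0.0476), np.float64(0.0626), np.float64(0.0476), np.float64(0.0892), np.float64(0.0673)]
centre [0.5435 0.0031] readings [63.66 63.63 63.61 63.61 63.64] median 63.63 idx ang -25.01 idx line dir -25.11
[0.5429 0.0034 0.036 ] [-0.072  0.112  0.045] 11.85 -21.93Traceback (most recent call last):
  File "<stdin>", line 6, in <module>
  File "dial.py", line 28, in look
    for g in guess: auto(im,p,g)
                    ~~~~^^^^^^^^
  File "dial.py", line 24, in auto
    reading(im,p,marks,(pt(.087,IA,.029),pt(.070,IA,.029)))
    ~~~~~~~^^^^^^^^^^^^^^^^^^^^^^^^^^^^^^^^^^^^^^^^^^^^^^^^
  File "dial.py", line 14, in reading
    vx,vy,x,y=cv2.fitLine(X.astype(np.float32),2,0,.01,.01).ravel();L.append((vx,vy,x,y))
              ~~~~~~~~~~~^^^^^^^^^^^^^^^^^^^^^^^^^^^^^^^^^^
cv2.error: OpenCV(4.12.0) /io/opencv/modules/imgproc/src/linefit.cpp:618: error: (-215:Assertion failed) npoints2 >= 0 || npoints3 >= 0 in function 'fitLine'
```

```bash
python3 - <<'E'
s=open('dial.py').read()
s=s.replace("for m in(60,90,120,150,180)]","for m in(60,90,120,150,180)]\n    g=im.mean(2).astype(np.float32);marks=[m for m in marks if len(line(g,*m[1:]))>8]")
s=s.replace("def look","def _x():pass\ndef look")
s=s.replace("        X=np.array([onz(p,u,z)[:2] for u in line(g,*ab)])","        W=line(g,*ab);print(len(W),np.round(ab,0).tolist())\n        if len(W)<6:L.append((np.cos(np.radians(-25.05)),np.sin(np.radians(-25.05)),.5435+.07*np.cos(np.radians(-25.05)),.0031+.07*np.sin(np.radians(-25.05))));continue\n        X=np.array([onz(p,u,z)[:2] for u in W])")
open('dial.py','w').write(s)
E
python3 - <<'E'
from dial import *
im=cv2.imread("pics/w4.png");p=r.camera_params("wrist")
for g in(63.6,60):auto(im,p,g)
cv2.imwrite("pics/w4c.png",cv2.resize(im[90:256,50:450],(800,332),interpolation=cv2.INTER_CUBIC))
E
```

```text
12 [[163.0, 184.0], [182.0, 194.0]]
12 [[201.0, 144.0], [213.0, 162.0]]
12 [[257.0, 128.0], [257.0, 150.0]]
12 [[314.0, 143.0], [302.0, 162.0]]
0 [[112.0, 227.0], [141.0, 228.0]]
centre [0.5433 0.0029] readings [63.89 63.8  63.71 63.58] median 63.76 idx ang -24.85 idx line dir -25.05
0 [[112.0, 227.0], [141.0, 228.0]]Traceback (most recent call last):
  File "<stdin>", line 3, in <module>
  File "dial.py", line 27, in auto
    reading(im,p,marks,(pt(.087,IA,.029),pt(.070,IA,.029)))
    ~~~~~~~^^^^^^^^^^^^^^^^^^^^^^^^^^^^^^^^^^^^^^^^^^^^^^^^
  File "dial.py", line 18, in reading
    c=np.linalg.lstsq(A,b,rcond=None)[0]
      ~~~~~~~~~~~~~~~^^^^^^^^^^^^^^^^
    _assert_2d(a, b)
    ~~~~~~~~~~^^^^^^
    raise LinAlgError('%d-dimensional array given. Array must be '
            'two-dimensional' % a.ndim)
numpy.linalg.LinAlgError: 1-dimensional array given. Array must be two-dimensional
```

The dial still reads 63.7: play only so far. The index is now hidden by the finger, so I'll keep stepping back and read the marks.

>>> carry_out(
  moves=[
    [0, 0, 0, 0, 0, -0.03, 40],
    [0, 0, 0, 0, 0, -0.05, 40],
    [0, 0, 0, 0, 0, -0.05, 40],
  ],
)

```text
time_s: 12.2
tcp_pos: [0.5429, 0.0034, 0.036]
eef_rot: [-176.2, 90.0, -110.9]
contact_force: [-0.6, -1.0, -2.9]
gripper_width: 0.0533
```

```bash
python3 - <<'E'
from dial import *
look("w5",[63])
E
```

```text
[0.5429 0.0034 0.036 ] [-0.336 -0.097  0.245] 12.2 -24.74
12 [[161.0, 188.0], [181.0, 197.0]]
12 [[197.0, 146.0], [209.0, 164.0]]
12 [[253.0, 128.0], [254.0, 150.0]]
12 [[310.0, 141.0], [299.0, 160.0]]
0 [[113.0, 233.0], [141.0, 234.0]]
centre [0.5426 0.0032] readings [62.1  62.37 62.42 62.18] median 62.28 idx ang -24.82 idx line dir -25.05
```

>>> carry_out(
  moves=[
    [0, 0, 0, 0, 0, -0.02, 40],
    [0, 0, 0, 0, 0, -0.035, 40],
    [0, 0, 0, 0, 0, -0.035, 40],
  ],
)

```text
time_s: 12.55
tcp_pos: [0.5429, 0.0034, 0.036]
eef_rot: [-107.6, 90.0, -44.4]
contact_force: [0.6, -1.8, -2.4]
gripper_width: 0.0534
```

>>> carry_out(
  moves=[
    [0, 0, 0, 0, 0, 0.06, 40],
    [0, 0, 0, 0, 0, 0.12, 40],
    [0, 0, 0, 0, 0, 0.15, 40],
    [0, 0, 0, 0, 0, 0.15, 40],
  ],
)

```text
time_s: 12.95
tcp_pos: [0.5429, 0.0036, 0.0362]
eef_rot: [-25.2, 90.0, 46.7]
contact_force: [-0.2, 0.4, -1.9]
gripper_width: 0.0533
```

```bash
python3 - <<'E'
from dial import *
look("w6",[60])
E
```

```text
[0.5429 0.0036 0.0362] [0.026 0.01  0.048] 12.95 -18.11
12 [[154.0, 222.0], [174.0, 224.0]]
12 [[170.0, 172.0], [188.0, 185.0]]
12 [[213.0, 137.0], [223.0, 157.0]]
12 [[272.0, 129.0], [269.0, 150.0]]
12 [[325.0, 151.0], [311.0, 168.0]]
12 [[112.0, 217.0], [140.0, 221.0]]
centre [0.5431 0.0028] readings [59.67 59.71 59.58 59.45 59.25] median 59.58 idx ang -24.71 idx line dir -24.61
```

The reading is about 59.6–59.7°, within measurement error of 60. Releasing, rising and going over to the plain ring.

>>> carry_out(
  moves=[
    [0, 0, 0, 0, 0, 0, 70],
    [0, 0, 0, 0, 0, 0, 97],
    [0, 0, 0, 0, 0, 0, 97],
    [0, 0, 0, 0, 0, 0, 97],
    [0, 0, 10, 0, 0, 0, 97],
  ],
)

```text
time_s: 13.5
tcp_pos: [0.542, 0.0032, 0.0454]
eef_rot: [123.7, 89.9, -164.4]
contact_force: [-0.9, -0.5, -0.6]
gripper_width: 0.0836
```

>>> carry_out(
  moves=[
    [0, 0, 20, 0, 0, 0, 97],
    [0, 0, 50, 0, 0, 0, 97],
    [0, 0, 80, 0, 0, 0, 97],
    [0, 0, 110, 0, 0, 0, 97],
    [-17, 46, 112, 0, 0, 0, 97],
  ],
)

```text
time_s: 14.0
tcp_pos: [0.5292, 0.0476, 0.1629]
eef_rot: [-60.9, 89.6, 10.7]
contact_force: [1.3, 1.2, -0.1]
gripper_width: 0.085
```

>>> carry_out(
  moves=[
    [-17, 46, 0, 0, 0, 0, 97],
    [-34, 92, 0, 0, 0, 0, 97],
    [-51, 138, 0, 0, 0, 0, 97],
    [-68, 184, 0, 0, 0, 0, 97],
    [-85, 230, 0, 0, 0, 0, 97],
  ],
)

```text
time_s: 14.5
tcp_pos: [0.4399, 0.2813, 0.1593]
eef_rot: [-25.2, 89.9, 46.7]
contact_force: [1.3, 0.8, 0.0]
gripper_width: 0.0847
```

>>> carry_out(
  moves=[
    [-2, 4, 0, 0, 0, 0, 97],
    [-3, 5, 0, 0, 0, 0, 97],
    [-3, 5, 0, 0, 0, 0, 97],
  ],
)

```text
time_s: 14.8
tcp_pos: [0.4378, 0.284, 0.1584]
eef_rot: [0.8, 90.0, 72.7]
contact_force: [1.3, 0.9, -0.2]
gripper_width: 0.0851
```

```bash
python3 - <<'E'
from h import *
s=r.get_state();p=r.camera_params("wrist");im=r.capture("wrist");cv2.imwrite("pics/w7.png",im)
cv2.imwrite("pics/s7.png",r.capture("scene"));cv2.imwrite("pics/d7.png",r.capture("side"))
print(s["tcp_pos"],s["contact_force"],s["joints"].round(1),s["time_s"],proj(p,[.438,.2845,.02]))
m=((im.min(2)>90)&(im.max(2).astype(int)-im.min(2)<50)).astype(np.uint8);m[222:]=0
for c in cv2.findContours(m,0,1)[0]:
  if cv2.contourArea(c)>500:
    e=cv2.fitEllipse(cv2.convexHull(c));print(cv2.boundingRect(c),e,onz(p,e[0],.02))
a=cv2.imread("pics/s7.png");b=cv2.imread("pics/d7.png");f=lambda i,u,v,k:cv2.resize(i[v-k:v+k,u-k:u+k],(300,300),interpolation=cv2.INTER_CUBIC)
cv2.imwrite("pics/c7.png",np.vstack([np.hstack([f(a,260,222,35),f(b,240,220,35)]),cv2.resize(im[30:230],(600,234))]))
E
```

```text
[0.43779212 0.28402138 0.15838122] [ 1.28269211  0.88746935 -0.24881373] [ 54.5   9.4 -24.   -0.  -56.5 -72.6] 14.8 [258.21566101 181.29160403]
(230, 151, 53, 54) ((256.2709655761719, 178.0768280029297), (52.80100631713867, 53.818511962890625), 4.098604202270508) [0.43883862 0.28066709 0.02      ]
(389, 136, 54, 86) ((415.27825927734375, 191.81857299804688), (47.14858627319336, 118.5733413696289), 168.0704345703125) [0.28712084 0.34554215 0.02      ]
(7, 0, 119, 17) ((126.98784637451172, 17.38373565673828), (10.573078155517578, 12.903891563415527), 0.0) [0.50199939 0.10639777 0.02      ]
```

View pics/c7.png

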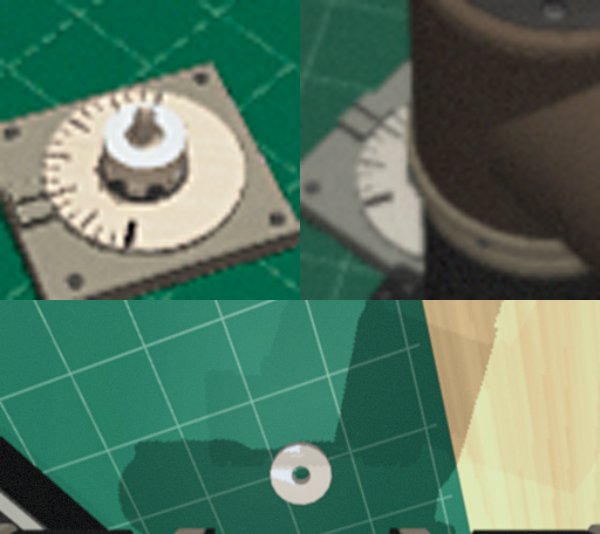

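The crop shows the notched ring homed and level around the post with the dial's wide zero at (130,233), and the plain ring at wrist crop (300,473), smooth and uncluttered. Grasping it.

>>> carry_out(
  moves=[
    [0.5, -2.5, -45, 0, 0, 0, 97],
    [0.5, -2.5, -90, 0, 0, 0, 97],
    [0.5, -2.5, -130, 0, 0, 0, 97],
    [0.5, -2.5, -150, 0, 0, 0, 97],
    [0.5, -2.5, -156, 0, 0, 0, 97],
  ],
  squeeze=30,
)

```text
time_s: 15.45
tcp_pos: [0.4375, 0.2793, 0.0]
eef_rot: [161.7, 89.7, -126.5]
contact_force: [-19.1, -8.1, 53.8]
gripper_width: 0.0847
```

>>> carry_out(
  moves=[
    [0, 0, 0, 0, 0, 0, 60],
    [0, 0, 0, 0, 0, 0, 40],
    [0, 0, 0, 0, 0, 0, 40],
    [0, 0, 0, 0, 0, 0, 40],
    [0, 0, 0, 0, 0, 0, 40],
  ],
)

```text
time_s: 15.95
tcp_pos: [0.4387, 0.2822, 0.0027]
eef_rot: [-21.2, 89.9, 50.7]
contact_force: [0.6, -0.9, 2.3]
gripper_width: 0.0531
```

>>> carry_out(
  moves=[
    [0, 0, 40, 0, 0, 0, 40],
    [0, 0, 85, 0, 0, 0, 40],
    [0, 0, 125, 0, 0, 0, 40],
    [16, -43, 130, 0, 0, 0, 40],
    [32, -86, 130, 0, 0, 0, 40],
  ],
)

```text
time_s: 16.45
tcp_pos: [0.4712, 0.1967, 0.1344]
eef_rot: [-28.3, 89.7, 43.7]
contact_force: [1.8, -0.0, -1.7]
gripper_width: 0.053
```

>>> carry_out(
  moves=[
    [16, -43, 0, 0, 0, 0, 40],
    [32, -86, 0, 0, 0, 0, 40],
    [48, -129, 0, 0, 0, 0, 40],
    [64, -172, 0, 0, 0, 0, 40],
    [72, -193, 0, 0, 0, 0, 40],
  ],
)

```text
time_s: 16.95
tcp_pos: [0.5427, 0.0001, 0.1321]
eef_rot: [156.1, 90.0, -132.1]
contact_force: [0.0, -0.3, -1.1]
gripper_width: 0.0536
```

>>> carry_out(
  moves=[
    [0, 0, 0, 0, 0, 0, 40],
    [0, 0, 0, 0, 0, 0, 40],
    [0, 0, 0, 0, 0, 0, 40],
  ],
)

```text
time_s: 17.25
tcp_pos: [0.5421, 0.0035, 0.132]
eef_rot: [68.0, 90.0, 139.9]
contact_force: [-0.3, 0.3, -1.4]
gripper_width: 0.0533
```

```bash
python3 - <<'E'
from h import *
s=r.get_state();p=r.camera_params("wrist");im=r.capture("wrist");cv2.imwrite("pics/w8.png",im)
print(s["tcp_pos"],s["contact_force"],s["joints"].round(1),s["time_s"],s["gripper_width"])
t=s["tcp_pos"];print("ring top expected",proj(p,t+[0,0,.0173]),[proj(p,t+[.027*np.cos(q),.027*np.sin(q),.0173]).round(0) for q in np.radians([0,90,180,270])])
for h in(.018,.022):pass
cv2.imwrite("pics/w8c.png",cv2.resize(im[140:300,160:360],(800,640))[:600])
E
```

```text
[0.542055   0.00348444 0.13203681] [-0.29025475  0.27921952 -1.40204756] [ 21.1  12.9 -23.5  -0.  -53.6 -39.2] 17.25 0.05334755586054492
ring top expected [258.9315503  254.10749677] [array([210., 268.]), array([274., 296.]), array([309., 239.]), array([242., 208.])]
```

View pics/w8c.png

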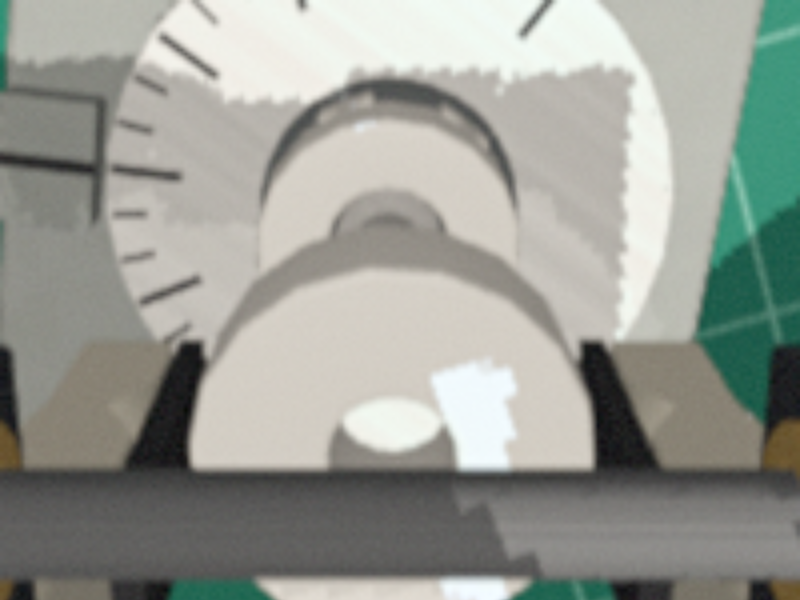

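The view shows the index line running straight into the 60 mark (crop (95,170) to (112,168)), and the plain ring held level. I'll re-measure the reading and lower onto the tip.

```bash
python3 - <<'E'
from dial import *
im=cv2.imread("pics/w8.png");p=r.camera_params("wrist")
q=lambda u,v:(160+(u+.5)/4-.5,140+(v+.5)/4-.5)
reading(im,p,[(30,q(140,301),q(200,278)),(60,q(112,168),q(180,177)),(90,q(162,38),q(216,76))],(q(2,158),q(92,170)))
E
```

```text
12 [[195.0, 215.0], [210.0, 209.0]]
12 [[188.0, 182.0], [205.0, 184.0]]
12 [[200.0, 149.0], [214.0, 159.0]]
12 [[160.0, 179.0], [183.0, 182.0]]
centre [0.5434 0.0038] readings [59.5  59.6  59.72] median 59.6 idx ang -25.12 idx line dir -25.01
```

>>> carry_out(
  moves=[
    [0.5, 0, -15, 0, 0, 0, 40],
    [0.7, 0, -28, 0, 0, 0, 40],
    [0.7, 0, -36, 0, 0, 0, 40],
    [0.7, 0, -40, 0, 0, 0, 40],
    [0.7, 0, -42, 0, 0, 0, 40],
  ],
)

```text
time_s: 17.8
tcp_pos: [0.5429, 0.0031, 0.0896]
eef_rot: [133.7, 90.0, -154.3]
contact_force: [-0.4, -0.4, -1.1]
gripper_width: 0.0529
```

>>> carry_out(
  moves=[
    [0, 0, -1, 0, 0, 0, 40],
    [0, 0, -2, 0, 0, 0, 40],
    [0, 0, -3, 0, 0, 0, 40],
    [0, 0, -3, 0, 0, 0, 40],
  ],
)

```text
time_s: 18.2
tcp_pos: [0.5431, 0.0029, 0.0872]
eef_rot: [-50.0, 90.0, 21.9]
contact_force: [0.1, -0.3, -0.7]
gripper_width: 0.0529
```

>>> carry_out(
  moves=[
    [0, 0, -2, 0, 0, 0, 40],
    [0, 0, -4, 0, 0, 0, 40],
    [0, 0, -5, 0, 0, 0, 40],
    [0, 0, -5, 0, 0, 0, 40],
  ],
)

```text
time_s: 18.6
tcp_pos: [0.5429, 0.0029, 0.0818]
eef_rot: [129.7, 90.0, -158.4]
contact_force: [0.2, 0.1, -1.5]
gripper_width: 0.0531
```

Bottom is at about 79 mm, below the cone, and still no force. Continuing.

>>> carry_out(
  moves=[
    [0, 0, -3, 0, 0, 0, 40],
    [0, 0, -6, 0, 0, 0, 40],
    [0, 0, -9, 0, 0, 0, 40],
    [0, 0, -12, 0, 0, 0, 40],
    [0, 0, -12, 0, 0, 0, 40],
  ],
)

```text
time_s: 19.1
tcp_pos: [0.5427, 0.0028, 0.0695]
eef_rot: [124.5, 89.9, -163.6]
contact_force: [-0.1, 0.6, -1.2]
gripper_width: 0.0531
```

>>> carry_out(
  moves=[
    [0, 0, -2, 0, 0, 0, 40],
    [0, 0, -4, 0, 0, 0, 40],
    [0, 0, -5, 0, 0, 0, 40],
    [0, 0, -5.5, 0, 0, 0, 40],
    [0, 0, -5.5, 0, 0, 0, 40],
  ],
)

```text
time_s: 19.6
tcp_pos: [0.543, 0.0029, 0.0647]
eef_rot: [-153.5, 90.0, -81.6]
contact_force: [-0.6, -0.7, 0.8]
gripper_width: 0.0529
```

>>> carry_out(
  moves=[
    [0, 0, -0.4, 0, 0, 0, 40],
    [0, 0, -0.8, 0, 0, 0, 40],
    [0, 0, -0.8, 0, 0, 0, 40],
  ],
)

```text
time_s: 19.9
tcp_pos: [0.5431, 0.0029, 0.0646]
eef_rot: [-86.3, 90.0, -14.4]
contact_force: [-3.9, 0.3, 7.6]
gripper_width: 0.0532
```

>>> carry_out(
  moves=[
    [0, 0, 0.5, 0, 0, 0, 70],
    [0, 0, 0.5, 0, 0, 0, 97],
    [0, 0, 0.5, 0, 0, 0, 97],
    [0, 0, 0.5, 0, 0, 0, 97],
  ],
)

```text
time_s: 20.3
tcp_pos: [0.5431, 0.003, 0.0641]
eef_rot: [113.6, 90.0, -174.5]
contact_force: [0.5, 0.5, -1.1]
gripper_width: 0.0796
```

>>> carry_out(
  moves=[
    [0, 0, 15, 0, 0, 0, 97],
    [0, 0, 45, 0, 0, 0, 97],
    [0, 0, 80, 0, 0, 0, 97],
    [0, 0, 110, 0, 0, 0, 97],
    [-20, -20, 130, 0, 0, 0, 97],
  ],
)

```text
time_s: 20.8
tcp_pos: [0.5254, -0.0159, 0.1964]
eef_rot: [-68.5, 89.8, 3.5]
contact_force: [-0.3, 0.2, 1.2]
gripper_width: 0.0851
```

>>> carry_out(
  moves=[
    [-15, -45, 0, 0, 0, 0, 97],
    [-30, -90, 0, 0, 0, 0, 97],
    [-40, -135, 0, 0, 0, 0, 97],
    [-45, -180, 0, 0, 0, 0, 97],
    [-45, -180, 0, 0, 0, 0, 97],
  ],
)

```text
time_s: 21.3
tcp_pos: [0.4768, -0.201, 0.1941]
eef_rot: [154.4, 90.0, -134.0]
contact_force: [-0.7, -0.1, -0.0]
gripper_width: 0.085
```

```bash
python3 - <<'E'
from h import *
s=r.get_state();a=r.capture("scene");b=r.capture("side")
cv2.imwrite("pics/s9.png",a);cv2.imwrite("pics/d9.png",b)
print(s["tcp_pos"],s["contact_force"],s["time_s"],s["gripper_width"])
f=lambda i,u,v,k:cv2.resize(i[v-k:v+k,u-k:u+k],(400,400),interpolation=cv2.INTER_CUBIC)
cv2.imwrite("pics/c9.png",np.vstack([np.hstack([f(a,260,222,35),f(b,240,220,35)]),cv2.resize(np.hstack([a,b]),(800,300))])[:600])
# unchanged bystanders
o=cv2.imread("pics/scene.png")
for n,(u,v) in dict(cup=(141,163),tape=(153,225),mould=(290,332)).items():
  d=cv2.absdiff(o[v-30:v+30,u-30:u+30],a[v-30:v+30,u-30:u+30]).max(2);print(n,(d>40).mean().round(3))
for nm,hh in(("scene",a),("side",b)):
  p=r.camera_params(nm);print(nm,"expected top-centre",proj(p,[.5428,.0033,.082]))
E
```

```text
[ 0.47684461 -0.20101752  0.19413776] [-7.10782643e-01 -1.48912272e-01 -1.22815660e-04] 21.3 0.0849726272366966
cup 0.128
tape 0.0
mould 0.0
scene expected top-centre [257.50971011 213.42511563]
side expected top-centre [241.41100188 213.96246716]
```

View pics/c9.png

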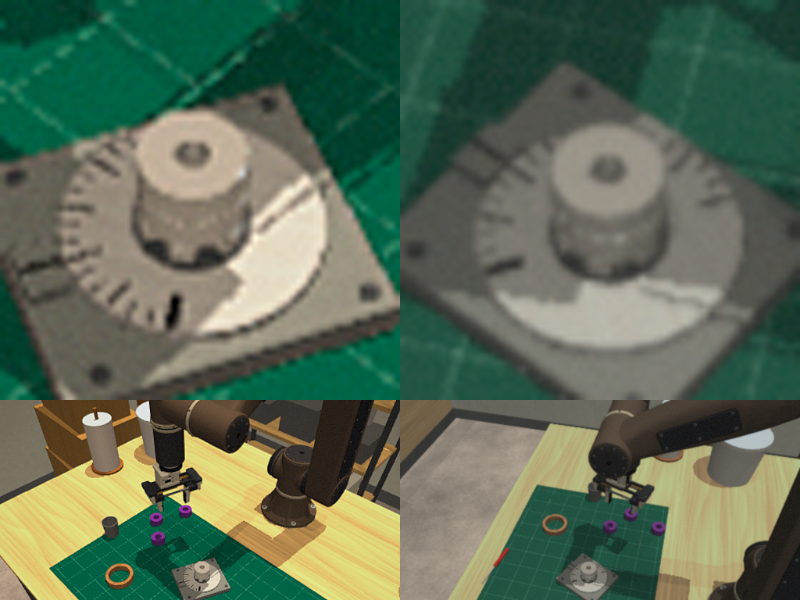

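Final view: both rings are stacked flush on the post with the tip in the plain ring's bore at crop (192,152). The wide zero is at (173,312), the same place as after turning. Cup, tape, mould half and purple rings look untouched; the cup difference is most likely the arm's shadow. Handing in.

```bash
python3 -c "
from plant import r
print(r.close_job())"
```

```text
the job is handed in; nothing more can be done
None
```

Both rings are on the post and the job is handed in at about 21 s. I let go of everything and moved the arm clear before handing in.

- **Notched ring:** it dropped over the drive pins and seated. The tool stopped at 35.9 mm, the height predicted for fully home, with upward contact force.
- **Dial:** I turned it to 63.7°, then back through the notch play to the 60 mark. Two later wrist-camera readings gave 59.6°, and I left that last 0.4° alone. I measured no reading after placing the plain ring, but the zero mark looked unmoved in the last picture.
- **Plain ring:** it threaded without force and seated at the predicted height, with firm contact when pressed. The last picture shows it flush on the notched ring.

**What disagreed or went wrong:**
- **Camera bias:** the cameras disagreed on the post's position by up to about 4 mm. I found its centre by touch instead.
- **Fingertip touch:** while I was picking up the plain ring, the fingertips briefly touched the bench at about 54 N at the wrist. That is under the 120 N limit. It was the fingertips, as far as I can tell, not the gripper's body, which has the 40 N limit.
- **Bystanders:** tape roll and mould half show no change in the pictures. The cup's patch differed in 13% of its pixels, which I put down to shadow because the cup looks unmoved.

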